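Seat the grease cap and hold the torch on it

TASK

Set the brass grease cap rim down, dome up, fully home in the round pocket of the inspection block and let go of it; only then draw the torch out of its slanted holder and turn it level. Finish while holding the torch still in the gripper, raised clear of everything else, level and with its lens looking straight at the cap's dome from about 10 cm away, so that its light would rake across it. Leave all the other things where they are.

Things in the scene. Friction and masses are not known exactly. Their poses are not given: they have to be found in the camera images.
- cap: brass grease cap, loose, like a small top hat: a flange (its rim) 40 mm across and 4 mm thick below, a dome 28 mm across above it with straight sides from 4 to 23 mm high, rounded top at 30 mm. It starts near the liner's corner, already rim down and dome up. Origin: centre of its underside; z along its axis, up through the dome. 0.08 kg
- cap_dome (a point): the middle of the cap's dome, on its axis, 15 mm above its underside; the point to be lit
- block: inspection block, fixed, 62 x 62 mm and 95 mm high, blue with an aluminium top plate; in its top a round pocket 46 mm across and 7 mm deep (3 mm play round the cap's flange). Origin: centre of its underside, on the liner; z up
- pocket_floor (a point): centre of the pocket's flat floor, 88 mm above the block's underside, 7 mm below its top; the cap's origin comes to lie here
- torch_holder: torch holder, fixed: orange square sleeve, 44 mm outside, 36 inside, 60 long, 4 mm floor, slanting on two dark posts and a foot 50 x 80 mm. Origin: on the foot's underside, 15 mm from its middle. The sleeve opens upward toward the holder's -y, 42 degrees above level: along (0, -0.743, 0.669) in the holder's frame; centre of its mouth (0, -0.003, 0.102), top of the mouth z = 0.118
- torch: black pocket torch, loose, 32 mm thick (grips so all along), 112 mm long, 0.16 kg. Stands 56 mm deep in the sleeve with 2 mm play all round, tail down, lens end sticking out and up, 42 degrees above level, leaning toward robot and block. y axis: along it toward the lens; z: across it, on its upper side at the start; origin on its underside, midway along, 16 mm off its axis
- torch_middle (a point): middle of the torch, on its axis: as it starts, at the sleeve's mouth; axes as the torch's
- torch_lens (a point): centre of the torch's lens, 56 mm along the axis from its middle; axes as the torch's: y points out of the lens, the way it shines
- liner: grey liner, fixed, 2 mm thick, L-shaped, on the free front and right strips of the cart top; block, holder and cap stand on it. x runs along the right strip, away from the robot; y along the front strip, to the left. The socket rack, solid to 0.17 m high and with loose-looking bars to 0.45 m, fills the inside of the L: beyond x = 0.05 and y = 0.07
- spark_plug_1: bystander, to be left alone: spark plug with white insulator, 78 mm long, 22 mm thick, lying behind the torch holder. Origin: centre of its underside
- marker: bystander, to be left alone: white marker with a blue cap, 129 mm long, 16 mm thick, behind the socket rack. Origin: centre of its underside
- hex_key: bystander, to be left alone: black hex key, 95 mm long, 6 mm thick, behind the socket rack. Origin: centre of its underside
- electrical_tape: bystander, to be left alone: roll of black electrical tape, 62 mm across, 18 mm high, at the back right corner. Origin: centre of its underside

How it is judged:
By the outcome, as a careful person would: the job done as asked, in the order asked, and still so for the second after the job is handed in, while the arm keeps its last pose, push and grip.
It also fails if it takes over 45 s, if anything falls off the work surface, if the arm or the gripper's body presses on something with over 40 N, if the wrist force passes 120 N, or if a joint passes its speed limit or range.

ROBOT

A 6-joint arm with a two-finger parallel gripper is mounted at the origin on a cart in front of the work surface, level with it; the furniture and walls round the work are solid. World frame = base frame: x ahead of the robot, y to its left, z up, the work surface at z = 0. Lengths are in mm, angles in rad, forces in N, time in s.
With the tool pointing down it reaches from about 350 to 800 mm from the base axis. Payload 7.3 kg.
Tool frame: the origin (TCP) lies at the very end of the fingers, on their centre line; the grasp point (between the pads) lies 19 mm behind it; z points along the fingers, y is the line along which they close (so a half turn about z gives the same grasp; the last joint's range is limited). The gripper opens to 85 mm and grips with 20 to 120 N. Pads are 22 mm wide; open, the fingers measure 114 mm over their backs; the gripper's body (76 mm by 85 mm) begins 54 mm behind the grasp point. The pads swing forward as they close: fully open they stand 13 mm farther back than shut.
Start: joints at [1.026, 0.342, 1.524, -0, 1.275, -0.146], TCP at [203.852, 483.827, 231.322] pointing down, gripper open.
Joint ranges: [-2.53, 2.53], [-0.77, 2.02], [0.04, 2.7], [-1, 4.14], [0.28, 2.66], [-3.11, 3.11]. Speed limits (rad/s): [2.57, 2.57, 3.14, 3.14, 3.14, 3.14].

INTERFACE

Orientations are given as a unit quaternion [w, x, y, z].
In Python, from bench import bot, vision gives the robot as it stands. The module is installed in compiled form; this text tells all that it offers.
- The arm moves only by the tool apply_moves, never from a script. Its argument "commands" is a list that holds one entry, the list of rows, each a list of 4 numbers: the shift along the tool's x, y, z in cm, then the turn about the tool's z in rad. A call has 1 to 12 rows; each row shifts and turns the commanded pose from where the row before left it, along the tool's axes as they then stand; what a row does not reach is not made up. A row lasts 1/8 s, in which the tool goes at most 62.5 mm and 10.7 degrees, less where a joint would pass 70% of its speed; a pose out of reach is approached as far as the arm can. A call with a gripper value outside its range is refused whole. "grip" is the closure, from -1 (fully open) to 1 (shut), set as the call begins (left out, the last holds). The fingers move at their own pace and stop on an object; "force" is the grip in N (left out, the last holds). Time passes only in rows, so rows that do not move let the fingers close. It gives the time, the measured TCP pose, the force, the opening and the grip force at its end, in the units of the state.
- bot.sense(): the state, without advancing time (a new reading comes with each control period).
- vision.capture(name): name is "side" or "top"; returns the picture (420x560x3 uint8, red, green, blue); there is no depth.
- vision.camera_model(name): a dict with "fov_y" (degrees; the focal length in pixels is half the picture's height over the tangent of half this angle, whatever the lens; pixels are square), "cx", "cy" (the principal point, pixels), "k1" (the pictures are not rectified: a ray, as slopes to the right and down, at radius r is drawn at 1 + k1 r^2 times it, then the intrinsics apply), "xyz" and "attitude" of the camera in the world. Camera axes: x right, y up, looking along -z (the intrinsics and any distortion apply to the point x, -y, -z); pixel columns grow to the right and rows downward; lengths in mm; the calibration is good to about 2 mm. A picture is of the moment at which its call begins. camera_model takes no time and is no camera call.
- bot.hand_in(): hands the job in; it is judged then, once.
The state is a dict: "t": time; "joints": joint angles; "joint_vel": joint speeds; "joint_torque": joint torques, N m; "ee_pos": TCP position; "orientation": TCP orientation; "wrist_force": force on the tool from outside, world axes, zero at the start; "ft_torque": the same for the moment, N m; "gripper_width": opening from 0.0 (shut) to 1.0 (fully open); "grasp_force": force on a finger pad.
Only numpy, scipy, OpenCV 4.12 (cv2) and the standard library are available. Lean on these libraries where they do the work, as an engineer would, in place of code of your own. Each camera call takes 0.05 s, during which the arm holds its last target. There are 200 camera calls.

## Working session

There is one attempt and no reset: what is moved stays moved. The work goes in short steps, Python scripts to look and compute and a tool call to move; the robot and the scene stay as the last step left them, time stands still between calls to the robot, and variables do not carry over. Pictures are saved under pics/ and viewed, at most 10 in all, crops included, and the job is handed in when it is done.

Besides the shell and the picture viewer there is one more tool, called after "Emit:" as name(argument=value, ...) on one line, values as JSON. apply_moves: Moves the arm, as the interface text tells. Its arguments: {"type":"object","properties":{"commands":{"type":"array"},"grip":{"type":"number"},"force":{"type":"number"}},"required":["commands"]}

```bash
mkdir -p pics; python3 - <<'E'
from bench import bot, vision
import cv2
for n in("side","top"):
    im=vision.capture(n); cv2.imwrite(f"pics/{n}0.png",im[:,:,::-1]); print(vision.camera_model(n))
print(bot.sense())
E
```

```text
{'fov_y': 56.75506563219067, 'cx': 287.9594849565712, 'cy': 208.2849881737399, 'k1': -0.05260372538444274, 'xyz': array([-114.09984992, -239.16988348,  636.46433727]), 'attitude': array([ 0.65897486,  0.33404345, -0.29499401, -0.60592545])}
{'fov_y': 55.66646428453159, 'cx': 283.55880184628955, 'cy': 208.43234230533946, 'k1': 0.015386166456716926, 'xyz': array([ 499.24163254, -182.99564048,  945.04986982]), 'attitude': array([ 0.71382574,  0.01047666, -0.0189219 , -0.69998929])}
{'t': 0.1, 'joints': array([ 1.02602354e+00,  3.42659996e-01,  1.52488811e+00, -4.86119225e-06,
        1.27542730e+00, -1.45981413e-01]), 'joint_vel': array([ 0.00202967, -0.00236249, -0.00039994,  0.00079069, -0.00027087,
        0.00052844]), 'joint_torque': array([ 2.42603295e-03, -4.34447551e+01, -2.46492290e+01, -2.02396564e-05,
        4.67632621e-03, -3.06430934e-05]), 'ee_pos': array([203.64839117, 483.51278689, 230.70350953]), 'orientation': array([-2.31879679e-04,  1.98076283e-01,  9.80186364e-01, -6.51338172e-04]), 'wrist_force': array([ 0.57627874, -0.3422789 ,  0.4139705 ]), 'ft_torque': array([ 0.04936335, -0.03819328,  0.01289686]), 'grasp_force': 0.0, 'gripper_width': 0.9956503995456567}
```

View pics/side0.png

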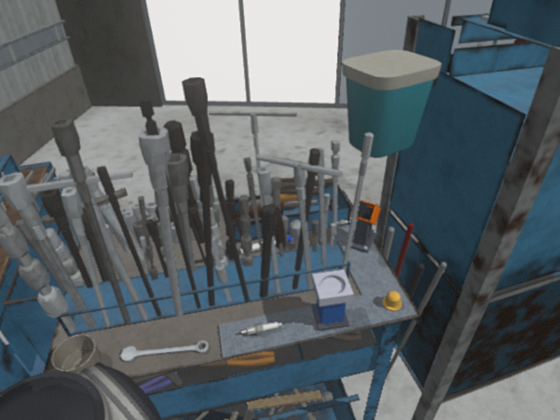

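View pics/top0.png

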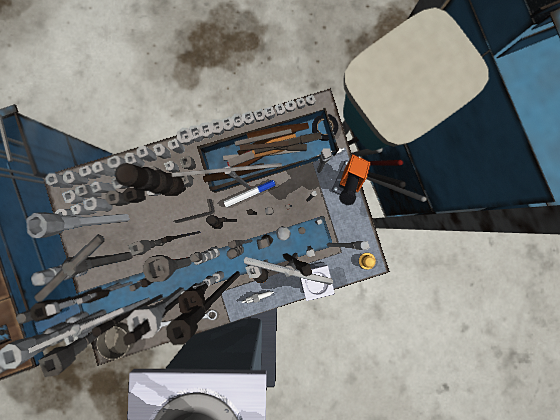

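```bash
python3 - <<'E'
import cv2
a=cv2.imread("pics/top0.png")[140:310,220:400]; b=cv2.imread("pics/side0.png")[190:350,300:430]
cv2.imwrite("pics/topz.png",cv2.resize(a,None,fx=3.5,fy=3.5,interpolation=cv2.INTER_CUBIC))
cv2.imwrite("pics/sidez.png",cv2.resize(b,None,fx=3.75,fy=3.75,interpolation=cv2.INTER_CUBIC))
E
```

```text
(no output)
```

View pics/topz.png

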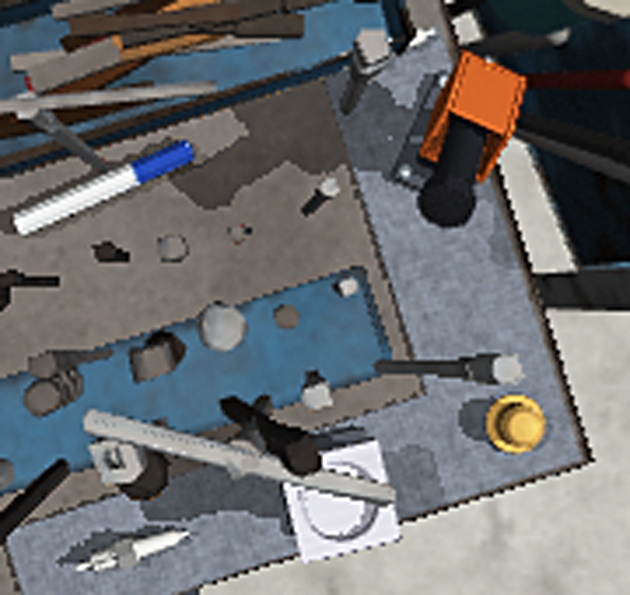

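View pics/sidez.png

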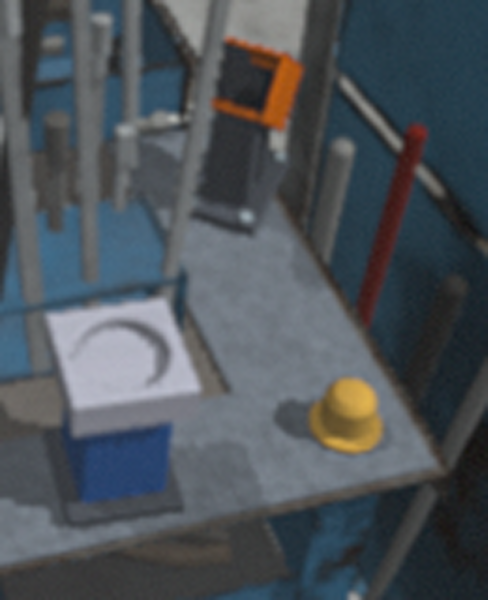

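```bash
cat > h.py <<'E'
import numpy as np
from scipy.spatial.transform import Rotation as R
from scipy.optimize import least_squares
from bench import bot, vision
class C:
    def __init__(s,n):
        m=vision.camera_model(n); s.f=210/np.tan(np.radians(m["fov_y"]/2)); s.c=np.array([m["cx"],m["cy"]]); s.k=m["k1"]
        s.p=np.array(m["xyz"]); w,x,y,z=m["attitude"]; s.R=R.from_quat([x,y,z,w])
    def proj(s,P):
        q=s.R.inv().apply(np.atleast_2d(P)-s.p); u=np.c_[q[:,0],-q[:,1]]/-q[:,2:]
        return s.c+s.f*u*(1+s.k*(u**2).sum(1))[:,None]
    def at(s,px,z):   # point on the plane of height z
        r=least_squares(lambda a:(s.proj([a[0],a[1],z])[0]-px),[550,-150]); return np.r_[r.x,z]
S,T=C("side"),C("top")
def tri(ts,ss):
    r=least_squares(lambda P:np.r_[T.proj(P)[0]-ts,S.proj(P)[0]-ss],[550,-150,100]); return r.x,abs(r.fun).max()
tz=lambda a:np.array([220,140])+(np.array(a)+.5)/3.5-.5
sz=lambda a:np.array([300,190])+(np.array(a)+.5)/3.75-.5
E
python3 - <<'E'
from h import *
np.set_printoptions(precision=1,suppress=True)
print("bartop",tri(tz((508,367)),(367,137)))
print("Tbar",tri(tz((392,495)),(337,173)),tri(tz((92,418)),(260,160)))
for n,p in dict(tl=(285,485),tr=(380,440),br=(400,540),bl=(305,562)).items(): print(n,T.at(tz(p),97))
for n,p in dict(tl=(45,315),tr=(165,297),br=(201,392),bl=(75,410)).items(): print("S",n,S.at(sz(p),97))
print("cap",T.at(tz((516,423)),4), "dometop",T.at(tz((519,423)),30), "S flange",S.at(sz((346,420)),4))
print("corner",T.at(tz((592,460)),2),S.at(sz((441,467)),2))
print("lens",tri(tz((447,200)),sz((245,80))))
print("sleeve mouth corners orange S",[S.at(sz(p),z) for p,z in [((232,40),118),((302,65),118)]])
print("liner inner corner",T.at(tz((422,390)),2),S.at(sz((228,392)),2))
print("liner right far",T.at(tz((500,190)),2),"foot corners",T.at(tz((440,75)),5),T.at(tz((392,175)),5))
for p in [(462,55),(527,77),(485,180),(422,155)]: print("sl",T.at(tz(p),110))
E
```

```text
bartop (array([ 472.3, -312.1,  345. ]), np.float64(0.8813687581879321))
Tbar (array([ 411.9, -265.9,  311.2]), np.float64(1.79186434111989)) (array([ 444.4, -133.8,  310.8]), np.float64(1.078197806102196))
tl [ 387.4 -232.7   97. ]
tr [ 415.5 -289.9   97. ]
br [ 355.7 -302.9   97. ]
bl [ 341.5 -245.6   97. ]
S tl [ 396.  -228.3   97. ]
S tr [ 413.  -288.6   97. ]
S br [ 351.7 -304.3   97. ]
S bl [ 336.4 -245.    97. ]
cap [ 419.5 -393.2    4. ] dometop [ 421.7 -389.4   30. ] S flange [ 417.8 -393.8    4. ]
corner [ 395.5 -445.3    2. ] [ 391.  -441.1    2. ]
lens (array([ 560.3, -329.6,  124.8]), np.float64(2.7561734683351347))
sleeve mouth corners orange S [array([ 610.1, -331.6,  118. ]), array([ 587.7, -371.3,  118. ])]
liner inner corner [ 440.3 -329.8    2. ] [ 434.8 -330.9    2. ]
liner right far [ 576.9 -381.2    2. ] foot corners [ 654.2 -338.8    5. ] [ 585.3 -307.1    5. ]
sl [ 649.3 -334.5  110. ]
sl [ 636.8 -374.   110. ]
sl [ 573.8 -349.4  110. ]
sl [ 588.2 -311.2  110. ]
```

```bash
python3 - <<'E'
from h import *
np.set_printoptions(precision=1,suppress=True)
obs=[("T",tz((447,198)),(0,-44.6,139.5)),("T",tz((462,55)),(22,56.3,78.2)),("T",tz((527,77)),(-22,56.3,78.2)),
("T",tz((485,180)),(-22,-17.7,85.7)),("T",tz((422,155)),(22,-17.7,85.7)),
("S",sz((230,40)),(22,11.7,118.3)),("S",sz((302,65)),(-22,11.7,118.3)),("S",sz((278,128)),(-22,-17.7,85.7)),("S",sz((213,105)),(22,-17.7,85.7))]
import itertools
def P(v,p): return R.from_euler("z",v[2]).apply(p)+[v[0],v[1],2]
best=None
for mir in(1,-1):
  f=lambda v:np.concatenate([(T if c=="T" else S).proj(P(v,(mir*p[0],p[1],p[2])))[0]-o for c,o,p in obs])
  r=least_squares(f,[600,-345,np.radians(65)],loss="soft_l1",x_scale=[1,1,.01])
  print(mir,r.x,np.degrees(r.x[2]),r.cost); print(f(r.x).reshape(-1,2))
  print("lens",P(r.x,(0,-44.6,139.5)),"mouth",P(r.x,(0,-3,102)))
E
```

```text
1 [ 582.2 -341.9    2. ] 113.32593564485904 179.96874695420064
[[  1.9 -30.9]
 [  1.1  60.6]
 [  1.2  46.7]
 [  0.8 -14.4]
 [  0.1   0.4]
 [ -0.5  11.8]
 [ -1.6   1.1]
 [ -3.2 -11.6]
 [ -3.2  -1.6]]
lens [ 623.2 -324.3  141.5] mouth [ 585.  -340.8  104. ]
-1 [ 596.3 -342.4    4.3] 249.0014226822438 18.864581452102126
[[ 2.5  2.7]
 [ 1.  -0.9]
 [ 1.   0.3]
 [ 1.3  1.8]
 [ 0.4  1.3]
 [-2.  -2.2]
 [-2.3 -4. ]
 [-1.3 -2. ]
 [-2.8 -1. ]]
lens [ 554.7 -326.4  141.5] mouth [ 593.5 -341.3  104. ]
```

Emit:
apply_moves(commands=[[[0,0,-5,0],[0,0,-5,0],[0,0,-5,0],[0,0,-5,0],[0,0,-5,0],[0,0,-3,0],[0,0,0,0]]], grip=-1)

```text
t: 0.98
ee_pos: [204.0, 484.1, 513.0]
orientation: [0.001, 0.198, 0.98, 0.002]
wrist_force: [-0.5, -0.3, -0.6]
gripper_width: 1.0
grasp_force: 0.0
```

```bash
cat >> h.py <<'E'
def plan(wps,step=40,turn=0.):
    """rows from the present pose through world waypoints (mm); turn spread over the rows"""
    s=bot.sense(); w,x,y,z=s["orientation"]; q=R.from_quat([x,y,z,w]); p=np.array(s["ee_pos"]); n=[]
    for a in wps:
        a=np.array(a,float); k=max(1,int(np.ceil(np.linalg.norm(a-p)/step))); n+=[(a-p)/k]*k; p=a
    d=turn/len(n)
    for v in n:
        r=np.r_[q.inv().apply(v)/10,d]; print([round(float(i),2) for i in r],end=", "); q=q*R.from_euler("z",d)
    print(len(n))
def yawy():
    w,x,y,z=bot.sense()["orientation"]; v=R.from_quat([x,y,z,w]).as_matrix()[:,1]; return np.degrees(np.arctan2(v[1],v[0]))
E
python3 - <<'E'
from h import *
plan([(450,250,510),(520,0,510),(480,-250,510),(419,-393,500)],50,2.49)
E
```

```text
[-4.54, -1.72, 0.04, 0.11], [-4.7, -1.22, 0.04, 0.11], [-4.8, -0.7, 0.04, 0.11], [-4.85, -0.18, 0.04, 0.11], [-4.84, 0.34, 0.04, 0.11], [-4.77, 0.87, 0.04, 0.11], [-4.65, 1.38, 0.04, 0.11], [-4.28, -0.61, -0.01, 0.11], [-4.32, -0.14, -0.01, 0.11], [-4.31, 0.33, -0.01, 0.11], [-4.25, 0.79, -0.01, 0.11], [-4.14, 1.25, -0.01, 0.11], [-3.99, 1.69, -0.01, 0.11], [-4.21, 0.32, -0.02, 0.11], [-4.15, 0.78, -0.02, 0.11], [-4.04, 1.22, -0.02, 0.11], [-3.88, 1.65, -0.02, 0.11], [-3.68, 2.06, -0.02, 0.11], [-3.44, 2.45, -0.02, 0.11], [-3.45, 1.8, 0.23, 0.11], [-3.23, 2.16, 0.23, 0.11], [-2.98, 2.5, 0.23, 0.11], [-2.69, 2.81, 0.23, 0.11], 23
```

Emit:
apply_moves(commands=[[[-4.5,-1.7,0,0.11],[-4.7,-1.2,0,0.11],[-4.8,-0.7,0,0.11],[-4.9,-0.2,0,0.11],[-4.8,0.3,0,0.11],[-4.8,0.9,0,0.11],[-4.7,1.4,0,0.11],[-4.3,-0.6,0,0.11],[-4.3,-0.1,0,0.11],[-4.3,0.3,0,0.11],[-4.3,0.8,0,0.11],[-4.1,1.3,0,0.11]]])

```text
t: 2.48
ee_pos: [505.0, 37.7, 509.6]
orientation: [-0.001, 0.759, 0.651, -0.001]
wrist_force: [0.7, -0.2, -0.2]
gripper_width: 0.998
grasp_force: 0.0
```

Emit:
apply_moves(commands=[[[-4.0,1.7,0,0.11],[-4.2,0.3,0,0.11],[-4.2,0.8,0,0.11],[-4.0,1.2,0,0.11],[-3.9,1.7,0,0.11],[-3.7,2.1,0,0.11],[-3.4,2.5,0,0.11],[-3.5,1.8,0.2,0.11],[-3.2,2.2,0.2,0.11],[-3.0,2.5,0.2,0.11],[-2.7,2.8,0.2,0.11],[0,0,0,0]]])

```text
t: 3.98
ee_pos: [402.6, -396.3, 500.4]
orientation: [-0.002, 0.995, 0.104, -0.001]
wrist_force: [1.2, 0.2, -0.1]
gripper_width: 1.003
grasp_force: 0.0
```

```bash
python3 - <<'E'
from h import *
s=bot.sense(); print(s["ee_pos"],yawy(),s["joints"],s["t"])
plan([(419,-393.5,100)],55,0); plan([(419,-393.5,10)],40,0)
E
```

```text
[ 402.57636636 -396.25342631  500.3508459 ] -78.05757276310213 [-9.12972177e-01  4.06531680e-01  7.06627544e-01 -3.54482325e-04
  2.03337678e+00  4.49226818e-01] 3.975
[0.22, 0.03, 5.0, 0.0], [0.22, 0.03, 5.0, 0.0], [0.22, 0.03, 5.0, 0.0], [0.22, 0.03, 5.0, 0.0], [0.22, 0.03, 5.0, 0.0], [0.22, 0.03, 5.0, 0.0], [0.22, 0.03, 5.0, 0.0], [0.22, 0.03, 5.0, 0.0], 8
[0.14, 0.02, 3.77, 0.0], [0.14, 0.02, 3.77, 0.0], [0.14, 0.02, 3.77, 0.0], [0.14, 0.02, 3.77, 0.0], [0.14, 0.02, 3.77, 0.0], [0.14, 0.02, 3.77, 0.0], [0.14, 0.02, 3.77, 0.0], [0.14, 0.02, 3.77, 0.0], [0.14, 0.02, 3.77, 0.0], [0.14, 0.02, 3.77, 0.0], [0.14, 0.02, 3.77, 0.0], [0.14, 0.02, 3.77, 0.0], [0.14, 0.02, 3.77, 0.0], 13
```

Emit:
apply_moves(commands=[[[0.2,0,5,0],[0.2,0,5,0],[0.2,0,5,0],[0.2,0,5,0],[0.2,0,5,0],[0.2,0.1,5,0],[0.2,0.1,5,0],[0.2,0.1,4,0],[0,0,3,0],[0,0,0,0]]], grip=-0.3)

```text
t: 5.22
ee_pos: [419.0, -390.9, 80.6]
orientation: [-0.003, 0.994, 0.107, -0.002]
wrist_force: [-0.0, 0.3, 0.5]
gripper_width: 0.649
grasp_force: 0.0
```

```bash
python3 - <<'E'
from h import *
import cv2
t=vision.capture("top"); s=vision.capture("side")
a=cv2.resize(t[220:300,310:400],None,fx=4.4,fy=4.4,interpolation=2); b=cv2.resize(s[230:330,360:430],None,fx=5.7,fy=5.7,interpolation=2)
o=np.zeros((580,800,3),np.uint8); o[:a.shape[0],:a.shape[1]]=a; o[:b.shape[0],399:399+b.shape[1]]=b[:580]
cv2.imwrite("pics/c1.png",o[:,:,::-1])
plan([(419,-393.5,10)],40,0); print(bot.sense()["ee_pos"])
E
```

```text
[-0.08, 0.0, 3.69, 0.0], [-0.08, 0.0, 3.69, 0.0], 2
[ 420.43779819 -393.1000629    83.82283678]
```

View pics/c1.png

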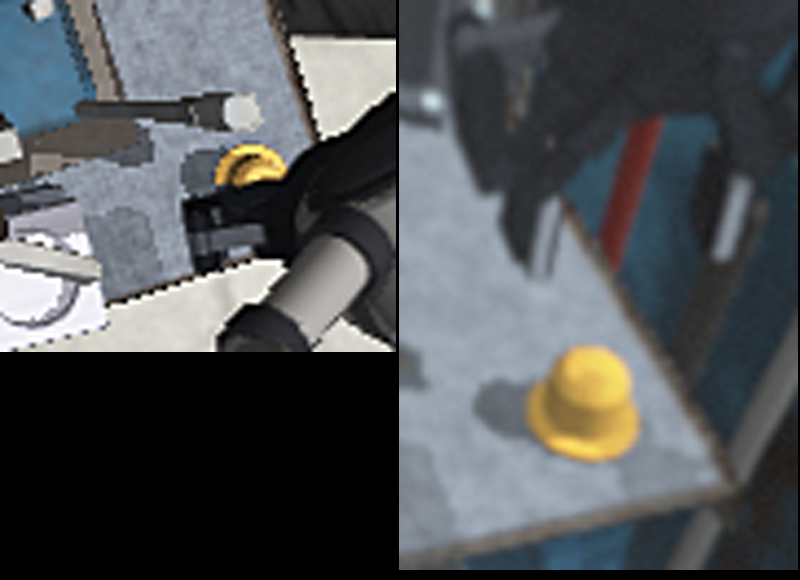

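```bash
python3 - <<'E'
from h import *
p=np.array(bot.sense()["ee_pos"]); print(p,[S.proj(p+[0,0,d])[0] for d in(0,8)], S.proj(p+[-3,14,7]),S.proj([419,-393.5,6]))
E
```

```text
[ 420.43779819 -393.1000629    83.82283678] [array([397.55118293, 273.63507294]), array([398.20754779, 270.73164654])] [[390.92657449 271.86545352]] [[391.83643383 300.54669925]]
```

Emit:
apply_moves(commands=[[[-0.1,0,3.0,0],[0,0,2.5,0],[0,0,1.1,0],[0,0,0.8,0],[0,0,0,0],[0,0,0,0]]])

```text
t: 6.08
ee_pos: [419.5, -394.2, 10.1]
orientation: [0.001, 0.994, 0.106, 0.0]
wrist_force: [-0.1, -0.5, 0.7]
gripper_width: 0.649
grasp_force: 0.0
```

Emit:
apply_moves(commands=[[[0,0,0,0],[0,0,0,0],[0,0,0,0],[0,0,0,0],[0,0,0,0]]], grip=1, force=30)

```text
t: 6.7
ee_pos: [419.3, -393.9, 9.9]
orientation: [0.0, 0.994, 0.106, 0.0]
wrist_force: [-2.0, 1.9, 6.6]
gripper_width: 0.311
grasp_force: 29.6
```

Emit:
apply_moves(commands=[[[0,0,-2,0],[0,0,-4,0],[0,0,-4,0],[0,0,-2.5,0],[0,0,0,0]]])

```text
t: 7.32
ee_pos: [419.8, -394.6, 135.9]
orientation: [0.002, 0.994, 0.106, 0.001]
wrist_force: [-0.3, 0.2, -1.7]
gripper_width: 0.309
grasp_force: 29.9
```

```bash
python3 - <<'E'
from h import *
import cv2
t=vision.capture("top"); s=vision.capture("side")
a=cv2.resize(t[210:310,290:400],None,fx=3.6,fy=3.6,interpolation=2); b=cv2.resize(s[210:330,340:430],None,fx=4.4,fy=4.4,interpolation=2)
o=np.zeros((580,800,3),np.uint8); o[:a.shape[0],:a.shape[1]]=a; o[:b.shape[0],399:399+b.shape[1]]=b[:580]
cv2.imwrite("pics/c2.png",o[:,:,::-1])
p=bot.sense()["ee_pos"];print(p,S.proj([p[0],p[1],p[2]-8]))
plan([(345,-335,122),(345,-290,122),(374.7,-267,122)],30,0)
E
```

```text
[ 418.7304284  -393.29174912  133.17042183] [[401.26091359 258.85106332]]
[-1.49, -1.81, 0.28, 0.0], [-1.49, -1.81, 0.28, 0.0], [-1.49, -1.81, 0.28, 0.0], [-1.49, -1.81, 0.28, 0.0], [0.48, -2.2, 0.0, 0.0], [0.48, -2.2, 0.0, 0.0], [1.69, -0.81, 0.0, 0.0], [1.69, -0.81, 0.0, 0.0], 8
```

View pics/c2.png

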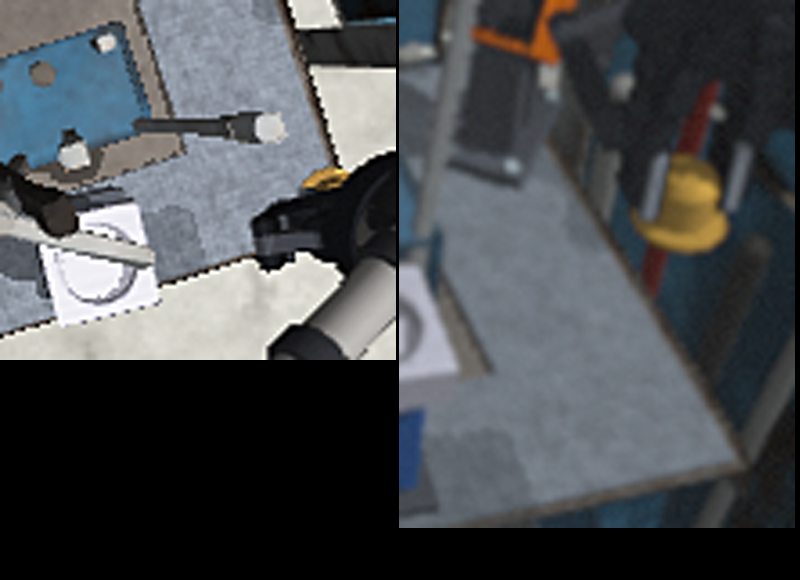

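Emit:
apply_moves(commands=[[[-1.5,-1.8,0.3,0],[-1.5,-1.8,0.3,0],[-1.5,-1.8,0.3,0],[-1.5,-1.8,0.3,0],[0.5,-2.2,0.1,0],[0.5,-2.2,0,0],[0,0,0,0]]])

```text
t: 8.3
ee_pos: [345.0, -289.1, 119.9]
orientation: [-0.002, 0.994, 0.107, -0.001]
wrist_force: [0.0, -0.8, -1.3]
gripper_width: 0.313
grasp_force: 29.9
```

```bash
python3 - <<'E'
from h import *
s=bot.sense(); print(s["joint_torque"],s["ee_pos"]); plan([(374.7,-267,112)],20,0)
E
```

```text
[  0.62540358 -39.07255054 -18.74891639   0.09608033   0.12627245
   0.16998152] [ 344.97522999 -289.12032368  119.87772934]
[1.69, -0.76, 0.39, 0.0], [1.69, -0.76, 0.39, 0.0], 2
```

Emit:
apply_moves(commands=[[[0.9,-0.4,0.2,0],[0.8,-0.4,0.1,0],[0.8,-0.3,0.1,0],[0.9,-0.4,0.1,0],[0,0,0,0]]])

```text
t: 8.93
ee_pos: [376.4, -268.6, 116.2]
orientation: [-0.0, 0.994, 0.107, 0.0]
wrist_force: [0.1, 0.4, -0.9]
gripper_width: 0.305
grasp_force: 29.9
```

```bash
python3 - <<'E'
from h import *
import cv2
s=bot.sense(); print(s["joint_torque"],s["ee_pos"],s["wrist_force"],yawy())
t=vision.capture("top"); b=vision.capture("side")
cv2.imwrite("pics/t3.png",t[:,:,::-1]);cv2.imwrite("pics/s3.png",b[:,:,::-1])
a=cv2.resize(t[240:310,280:345],None,fx=6,fy=6,interpolation=2); b=cv2.resize(b[245:330,300:366],None,fx=6,fy=6,interpolation=2)
o=np.zeros((520,800,3),np.uint8); o[:a.shape[0],:a.shape[1]]=a; o[:b.shape[0],400:400+b.shape[1]]=b[:580]
cv2.imwrite("pics/c3.png",o[:,:,::-1])
E
```

```text
[ 3.48361675e-01 -3.96055233e+01 -1.97076970e+01  6.70371624e-02
 -2.00209284e-02  1.24210236e-01] [ 376.36584134 -268.64548667  116.15186211] [ 0.13613502  0.36754015 -0.88401533] -77.73914616023384
```

View pics/c3.png

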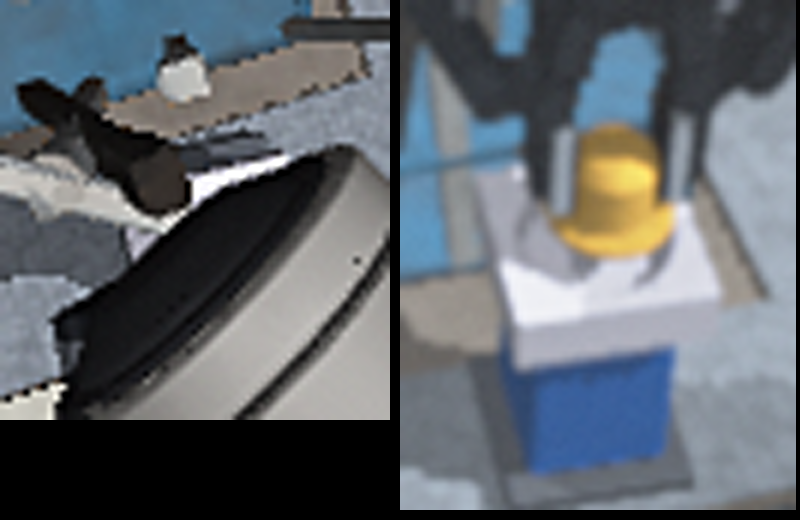

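```bash
python3 - <<'E'
from h import *
np.set_printoptions(precision=1,suppress=True)
a=np.linspace(0,2*np.pi,200); c=np.c_[20*np.cos(a),20*np.sin(a)]
def ext(x,y,zu):
    P=np.vstack([np.c_[c+[x,y],np.full(200,zu+h)] for h in(0,4)]); q=S.proj(P); return np.array([q[:,0].min(),q[:,0].max(),q[:,1].max()])
obs=np.array([300+152/6,300+275/6,245+257/6])-.4
p=bot.sense()["ee_pos"]; print(p,ext(p[0],p[1],p[2]-8),obs)
r=least_squares(lambda v:ext(v[0],v[1],p[2]-8)-obs,[375,-268]); print("cap seen at",r.x,r.fun)
w=31/np.cos(0); 
cn=[sz(q) for q in [(45,315),(165,297),(201,392),(75,410)]]
def g(v):
    k=np.array([[31,31],[31,-31],[-31,-31],[-31,31]])
    P=R.from_euler("z",v[2]).apply(np.c_[k,np.full(4,97)])+[v[0],v[1],0]; return (S.proj(P)-cn).ravel()
r=least_squares(g,[375,-268,.25],x_scale=[1,1,.01],loss="soft_l1"); print("block seen",r.x,np.degrees(r.x[2]),g(r.x))
E
```

```text
[ 375.9 -269.   116.2] [322.7 344.9 287.1] [324.9 345.4 287.4]
cap seen at [ 375.3 -271.5] [-0.9  0.9 -0.1]
block seen [ 374.2 -266.6    0.3] 15.125209566688849 [ 0.1 -0.  -0.1  0.3  0.1 -0.3 -0.2  0.1]
```

```bash
python3 - <<'E'
from h import *
import cv2
np.set_printoptions(precision=1,suppress=True)
im=cv2.imread("pics/s3.png").astype(int); B=im[:,:,0];Rr=im[:,:,2]
m=((Rr-B)>60)&(im[:,:,1]>90)
a=np.linspace(0,2*np.pi,400); c=np.c_[20*np.cos(a),20*np.sin(a)]
p=bot.sense()["ee_pos"]
def mask(x,y):
    P=np.vstack([np.c_[c+[x,y],np.full(400,p[2]-8+h)] for h in(0,4)]); h=cv2.convexHull((S.proj(P)*16).round().astype(np.int32)); k=np.zeros(m.shape,np.uint8); cv2.fillPoly(k,[h],255,shift=4,lineType=cv2.LINE_AA); return k/255.
k=mask(p[0],p[1])
for r in range(278,292):
    x=np.where(m[r,315:360])[0]+315; z=np.where(k[r]>.5)[0]
    print(r,(x.min(),x.max(),len(x)) if len(x) else 0,(z.min(),z.max()) if len(z) else 0)
E
```

```text
278 (np.int64(330), np.int64(342), 13) (np.int64(322), np.int64(345))
279 (np.int64(330), np.int64(344), 15) (np.int64(323), np.int64(345))
280 (np.int64(330), np.int64(345), 16) (np.int64(323), np.int64(345))
281 (np.int64(329), np.int64(345), 17) (np.int64(323), np.int64(345))
282 (np.int64(326), np.int64(345), 20) (np.int64(323), np.int64(345))
283 (np.int64(326), np.int64(344), 19) (np.int64(324), np.int64(344))
284 (np.int64(327), np.int64(344), 18) (np.int64(325), np.int64(343))
285 (np.int64(328), np.int64(343), 16) (np.int64(326), np.int64(343))
286 (np.int64(329), np.int64(342), 14) (np.int64(328), np.int64(341))
287 (np.int64(332), np.int64(339), 8) (np.int64(330), np.int64(339))
288 0 0
289 0 0
290 0 0
291 0 0
```

Emit:
apply_moves(commands=[[[-0.1,-0.35,0.3,0],[0,0,0.4,0],[0,0,0.2,0],[0,0,0.2,0],[0,0,0,0]]])

```text
t: 9.65
ee_pos: [374.0, -265.9, 105.1]
orientation: [-0.0, 0.994, 0.106, -0.0]
wrist_force: [0.2, 0.2, -0.4]
gripper_width: 0.31
grasp_force: 29.9
```

Emit:
apply_moves(commands=[[[0,0,0.2,0],[0,0,0.2,0],[0,0,0.2,0],[0,0,0,0]]])

```text
t: 10.15
ee_pos: [374.3, -265.9, 99.2]
orientation: [0.0, 0.994, 0.106, 0.0]
wrist_force: [2.3, 0.1, -0.5]
gripper_width: 0.308
grasp_force: 29.9
```

Emit:
apply_moves(commands=[[[0,0,0.1,0],[0,0,0.1,0],[0,0,0,0]]])

```text
t: 10.52
ee_pos: [374.4, -266.0, 97.9]
orientation: [0.0, 0.994, 0.106, 0.0]
wrist_force: [2.0, 2.2, 5.9]
gripper_width: 0.308
grasp_force: 30.6
```

```bash
python3 - <<'E'
from h import *
import cv2
s=bot.sense(); print(s["joint_torque"],s["ee_pos"],s["wrist_force"])
b=vision.capture("side")
cv2.imwrite("pics/c4.png",cv2.resize(b[245:330,300:366],None,fx=7,fy=7,interpolation=2)[:,:,::-1])
E
```

```text
[-1.10419985e+00 -3.67554760e+01 -1.68450969e+01 -5.82386870e-01
 -6.25629374e-02 -5.87876042e-03] [ 374.40535256 -265.98182651   97.87897681] [1.98743354 2.15102493 5.9266202 ]
```

View pics/c4.png

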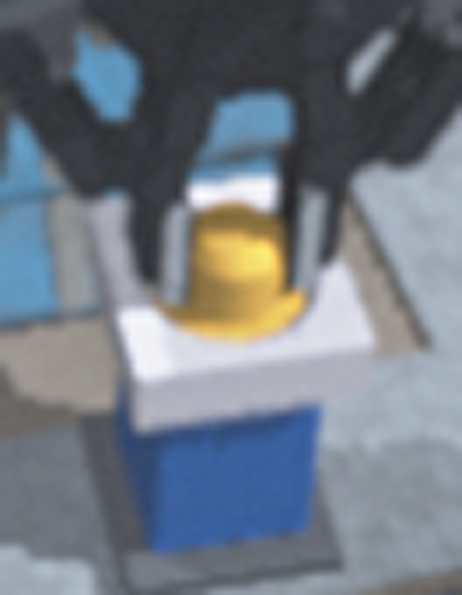

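Emit:
apply_moves(commands=[[[0,0,0,0],[0,0,0,0],[0,0,0,0],[0,0,-0.5,0],[-1,0,-0.5,0],[-2,0,0,0],[-2,0,0,0],[-2,0,-1,0],[-1,3,-2,0],[0,4,-3,0],[0,4,-3,0],[0,0,0,0]]], grip=-0.3)

```text
t: 12.08
ee_pos: [319.4, -393.6, 199.6]
orientation: [0.003, 0.994, 0.105, 0.001]
wrist_force: [-0.3, 0.7, -0.4]
gripper_width: 0.653
grasp_force: 0.0
```

```bash
python3 - <<'E'
from h import *
import cv2
s=bot.sense(); print(s["joints"],s["ee_pos"],s["wrist_force"],s["t"])
t=vision.capture("top"); b=vision.capture("side")
cv2.imwrite("pics/t5.png",t[:,:,::-1]);cv2.imwrite("pics/s5.png",b[:,:,::-1])
a=cv2.resize(t[130:210,325:395],None,fx=5.7,fy=5.7,interpolation=2); c=cv2.resize(b[190:320,300:400],None,fx=4,fy=4,interpolation=2)
o=np.zeros((580,800,3),np.uint8); o[:a.shape[0],:a.shape[1]]=a; o[:c.shape[0],400:400+c.shape[1]]=c[:580]
cv2.imwrite("pics/c5.png",o[:,:,::-1])
E
```

```text
[-1.04029793e+00  3.34478603e-01  1.62831854e+00 -2.81197937e-04
  1.17278001e+00  3.19632108e-01] [ 319.36770261 -393.61249645  199.55836389] [-0.31425846  0.66697249 -0.36840081] 12.075
```

View pics/c5.png

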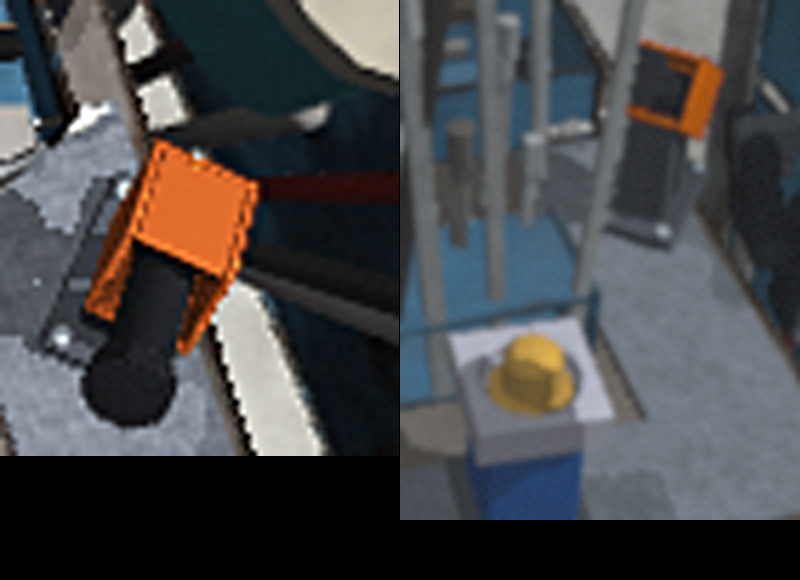

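```bash
python3 - <<'E'
from h import *
np.set_printoptions(precision=1,suppress=True)
cz=lambda a:np.array([325,130])+(np.array(a)+.5)/5.7-.5
dz=lambda a:np.array([300,190])+(np.array(a)+.5)/4-.5
obs=[("T",(128,380),(0,-44.6,139.5)),("T",(155,140),(-22,56.3,78.2)),("T",(258,183),(22,56.3,78.2)),("T",(135,245),(-22,11.7,118.3)),("T",(222,275),(22,11.7,118.3)),("T",(88,312),(-22,-17.7,85.7)),("T",(185,355),(22,-17.7,85.7)),
("S",(242,42),(-22,11.7,118.3)),("S",(322,65),(22,11.7,118.3)),("S",(300,137),(22,-17.7,85.7)),("S",(228,108),(-22,-17.7,85.7))]
def P(v,p): return R.from_euler("z",v[2]).apply(p)+[v[0],v[1],2]
for use in("T","S","TS"):
  f=lambda v:np.concatenate([(T.proj(P(v,p))[0]-cz(o) if c=="T" else S.proj(P(v,p))[0]-dz(o)) for c,o,p in obs if c in use])
  r=least_squares(f,[596,-342,4.3],loss="soft_l1",x_scale=[1,1,.01])
  print(use,r.x,np.degrees(r.x[2]),r.cost); print(f(r.x).reshape(-1,2).ravel())
  print("lens",P(r.x,(0,-44.6,139.5)),"mouth",P(r.x,(0,-3,102)))
E
```

```text
T [ 598.  -338.4    4.3] 247.15903626541794 6.546596444542662
[ 0.3  1.5 -0.1 -0.5  0.2  0.1 -1.6 -3.   2.5  0.3 -1.3 -0.3  0.3  0.4]
lens [ 556.9 -321.1  141.5] mouth [ 595.2 -337.3  104. ]
S [ 589.5 -346.8    4.3] 248.0961405853078 2.383441611520898
[ 1.1 -0.2  0.1 -0.9 -0.1 -0.  -1.   1.8]
lens [ 548.1 -330.1  141.5] mouth [ 586.7 -345.6  104. ]
TS [ 596.8 -341.3    4.3] 248.75286732131337 22.18746742739467
[ 2.3  2.4  0.5  0.1  1.   0.1 -0.5 -2.1  3.8  0.6  0.1  0.7  1.9  0.8
 -1.6 -2.2 -2.7 -3.  -2.7 -2.2 -3.5 -0.2]
lens [ 555.2 -325.2  141.5] mouth [ 594.  -340.2  104. ]
```

```bash
python3 - <<'E'
from h import *
plan([(330,-400,300),(440,-425,300),(569,-331,300),(569,-331,200)],40,.607)
E
```

```text
[0.31, 0.41, -3.44, 0.05], [0.33, 0.4, -3.44, 0.05], [0.34, 0.38, -3.44, 0.05], [3.6, 1.1, -0.0, 0.05], [3.64, 0.93, -0.0, 0.05], [3.68, 0.76, -0.0, 0.05], [3.06, -2.56, 0.0, 0.05], [2.93, -2.7, 0.0, 0.05], [2.81, -2.84, 0.0, 0.05], [2.67, -2.97, 0.0, 0.05], [0.0, 0.0, 3.33, 0.05], [0.0, 0.0, 3.33, 0.05], [0.0, 0.0, 3.33, 0.05], 13
```

Emit:
apply_moves(commands=[[[0.3,0.4,-3.4,0.05],[0.3,0.4,-3.4,0.05],[0.3,0.4,-3.4,0.05],[3.6,1.1,0,0.05],[3.6,0.9,0,0.05],[3.7,0.8,0,0.05],[3.1,-2.6,0,0.05],[2.9,-2.7,0,0.05],[2.8,-2.8,0,0.05],[2.7,-3.0,0,0.05],[0,0,0,0.1],[0,0,0,0]]], grip=-0.2)

```text
t: 13.68
ee_pos: [570.5, -334.8, 297.9]
orientation: [-0.001, 0.982, -0.191, -0.001]
wrist_force: [-0.2, -0.2, -0.1]
gripper_width: 0.602
grasp_force: 0.0
```

```bash
python3 - <<'E'
from h import *
s=bot.sense(); print(s["joint_torque"],s["joints"],s["ee_pos"],yawy()); plan([(569,-331,195)],35,np.radians(yawy()+112.5))
E
```

```text
[ 7.82507993e-01 -5.72585499e+01 -2.69408995e+01  5.68276411e-02
  5.77371029e-03  5.67857344e-01] [-6.46453266e-01  5.79602711e-01  9.61005484e-01 -1.02968950e-06
  1.60424111e+00  1.30923586e+00] [ 570.49479774 -334.79656217  297.90809498] -112.05281057071663
[-0.08, -0.1, 3.43, 0.0], [-0.08, -0.1, 3.43, 0.0], [-0.08, -0.1, 3.43, 0.0], 3
```

Emit:
apply_moves(commands=[[[-0.1,-0.1,3,0],[-0.1,-0.1,3,0],[-0.1,-0.2,2.5,0],[0,0,1.3,0],[0,0,0,0]]])

```text
t: 14.3
ee_pos: [569.0, -331.3, 200.5]
orientation: [-0.0, 0.981, -0.192, -0.001]
wrist_force: [0.4, 0.7, 0.0]
gripper_width: 0.602
grasp_force: 0.0
```

```bash
python3 - <<'E'
from h import *
import cv2
np.set_printoptions(precision=1,suppress=True)
s=bot.sense(); p=s["ee_pos"]; print(s["joint_torque"],p,yawy())
t=vision.capture("top"); b=vision.capture("side")
cv2.imwrite("pics/t6.png",t[:,:,::-1]);cv2.imwrite("pics/s6.png",b[:,:,::-1])
print(S.proj(p),S.proj([557,-328,141.5]))
a=cv2.resize(t[90:270,280:440],(400,450),interpolation=2); c=cv2.resize(b[150:270,335:415],(400,600),interpolation=2)
o=np.zeros((600,800,3),np.uint8); o[:450,:400]=a; o[:,400:]=c
cv2.imwrite("pics/c6.png",o[:,:,::-1])
E
```

```text
[  0.  -56.7 -24.7   0.   -0.1  -0. ] [ 569.  -331.3  200.5] -112.15788110406739
[[366.4 179.5]] [[362.3 205.9]]
```

View pics/c6.png

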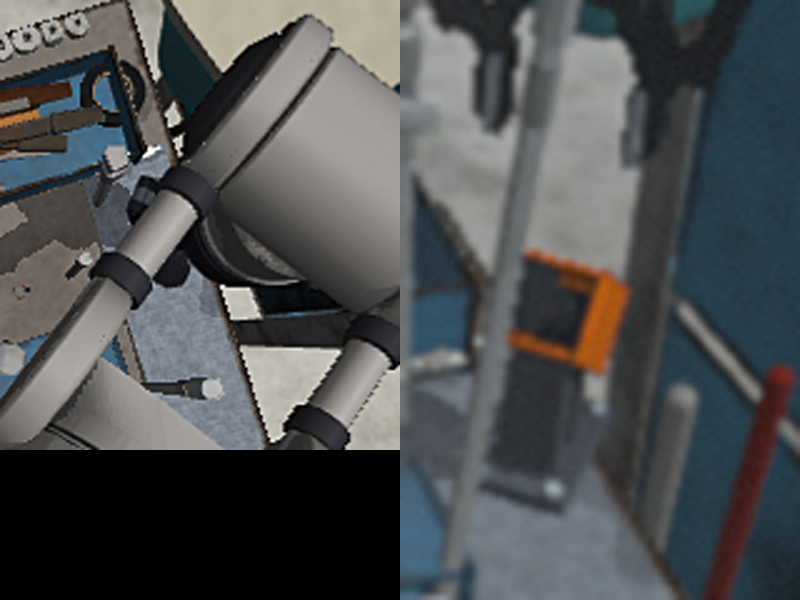

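Emit:
apply_moves(commands=[[[0.2,-0.5,2,0],[0,0,2,0],[0,0,1.5,0],[0,0,1,0],[0,0,0,0]]])

```text
t: 15.02
ee_pos: [573.2, -327.5, 135.9]
orientation: [-0.0, 0.981, -0.192, -0.0]
wrist_force: [-0.4, 0.4, -0.4]
gripper_width: 0.598
grasp_force: 0.0
```

Emit:
apply_moves(commands=[[[0,0,0.8,0],[0,0,0.8,0],[0,0,0.6,0],[0,0,0.5,0],[0,0,0,0]]])

```text
t: 15.65
ee_pos: [573.2, -327.3, 108.7]
orientation: [-0.0, 0.981, -0.192, -0.0]
wrist_force: [0.3, -0.8, -0.5]
gripper_width: 0.599
grasp_force: 0.0
```

```bash
python3 - <<'E'
from h import *
np.set_printoptions(precision=2,suppress=True)
s=bot.sense(); print(s["joint_torque"],s["ee_pos"],s["wrist_force"])
E
```

```text
[ -0.01 -58.86 -23.24   0.    -0.06  -0.  ] [ 573.21 -327.34  108.73] [ 0.29 -0.79 -0.52]
```

No contact anywhere; close on the torch.

Emit:
apply_moves(commands=[[[0,0,0,0],[0,0,0,0],[0,0,0,0],[0,0,0,0]]], grip=1, force=20)

```text
t: 16.15
ee_pos: [573.5, -327.6, 109.6]
orientation: [0.0, 0.981, -0.192, 0.0]
wrist_force: [-0.0, -0.6, 2.0]
gripper_width: 0.357
grasp_force: 24.8
```

Emit:
apply_moves(commands=[[[0,0,0,0],[0,0,0,0],[-0.4,0,-0.36,0],[-0.4,0,-0.36,0],[-0.4,0,-0.36,0],[0,0,0,0]]], force=60)

```text
t: 16.9
ee_pos: [562.0, -322.8, 120.7]
orientation: [-0.0, 0.981, -0.192, -0.0]
wrist_force: [0.4, -0.2, 3.8]
gripper_width: 0.357
grasp_force: 59.5
```

Emit:
apply_moves(commands=[[[-0.8,0,-0.72,0],[-0.8,0,-0.72,0],[-0.8,0,-0.72,0],[0,0,0,0]]])

```text
t: 17.4
ee_pos: [539.2, -313.6, 142.5]
orientation: [-0.0, 0.981, -0.192, -0.0]
wrist_force: [0.8, -0.3, 1.0]
gripper_width: 0.354
grasp_force: 59.3
```

Emit:
apply_moves(commands=[[[-0.5,0,-0.45,0],[-0.5,0,-0.45,0],[-0.4,0,-0.5,0],[0,0,-1,0],[0,0,-1.5,0],[0,0,0,0]]])

```text
t: 18.15
ee_pos: [528.0, -309.2, 182.7]
orientation: [0.001, 0.981, -0.192, 0.002]
wrist_force: [-0.6, -0.5, -2.3]
gripper_width: 0.356
grasp_force: 59.2
```

```bash
python3 - <<'E'
from h import *
import cv2
np.set_printoptions(precision=2,suppress=True)
s=bot.sense(); print(s["joint_torque"],s["ee_pos"],s["wrist_force"],s["ft_torque"])
b=vision.capture("side"); cv2.imwrite("pics/s7.png",b[:,:,::-1])
p=s["ee_pos"]; d=R.from_euler("z",157.8,degrees=True)
for a,o in((42,19),(42,9)):
  c,sn=np.cos(np.radians(a)),np.sin(np.radians(a))
  print([S.proj(p+[0,0,o-3]+d.apply([k*c,0,k*sn]))[0] for k in(-84,-30,26)])
g=b.astype(int).sum(2); print((g[150:250:5,340:400:3]//8))
E
```

```text
[  0.   -54.14 -25.12   0.01   0.17  -0.  ] [ 527.97 -309.24  182.69] [-0.63 -0.49 -2.3 ] [ 0.06 -0.03  0.03]
[array([363.82, 197.77]), array([359.3 , 193.63]), array([353.96, 188.75])]
[array([363.36, 201.48]), array([358.84, 197.6 ]), array([353.52, 193.04])]
[[16 15 15 16 15 14 13 15 31 36 40 13 11 13 14 25 25 26 26 25]
 [55 29 15 15 15 14 14 26 35 41 25 12 13 13 19 30 23 20 20 26]
 [25 60 21 13 13 15 13 34 41 31 13 12 11 10 22 18 26 35 27 18]
 [14 51 39 14 13 13 12 26 33 28 13 10 50 57 53 18 14 12 19 13]
 [30 11 14 14 17 56 51 28 38 15 14 13 60 59 58 12 11 12 31 16]
 [46 19 14 13 48 59 47 32 38 12 13 12 57 55 12 13 11 22 23 20]
 [51 26 12 12 26 61 39 41 54 12 12 13 10 12 12 16 22 23 18 22]
 [51 38 29 16 11 14 33 41 53 10 12 14 12 10 38 23 22 27 16 20]
 [21 17 25 14 15 17 39 30 34 27 12 49 56 53 32 23 19 23 20 21]
 [19 19 29 14 15 25 41 21 28 29 13 54 55 55 22 20 19 18 21 21]
 [19 19 22 27 46 31 39 15 32 20 14 48 53 53 23 21 23 18 22 21]
 [19 20 18 15 26 38 40 10 11 12 17 21 34 38 21 18 26 21 21 21]
 [28 29 29 15 31 41 31 21 25 26 25 29 34 33 19 17 27 32 20 22]
 [28 29 28 17 32 41 22 24 25 25 24 34 34 21 17 18 20 15 46 17]
 [35 48 47 18 39 44 20 22 30 31 31 33 31 19 16 23 20 21 16 35]
 [26 30 36 34 40 36 18 18 18 18 16 50 38 19 18 27 21 22 22 21]
 [30 31 43 34 41 25 18 17 18 23 23 38 33 21 18 20 26 42 34 22]
 [30 29 31 38 38 18 18 17 16 23 25 26 24 20 20 17 26 32 23 20]
 [29 30 33 41 29 18 19 18 18 26 27 28 21 17 21 19 26 34 22 22]
 [28 35 31 41 33 31 31 26 29 28 30 38 21 16 21 24 28 25 21 22]]
```

```bash
python3 - <<'E'
from h import *
plan([(526,-312,225),(515,-390,225),(440,-387,200),(440,-387,120)],30,-np.radians(37))
E
```

```text
[-0.01, 0.17, -2.17, -0.06], [-0.02, 0.17, -2.17, -0.06], [0.34, 2.6, 0.0, -0.06], [0.19, 2.62, 0.0, -0.06], [0.03, 2.63, 0.0, -0.06], [-2.5, 0.13, 0.83, -0.06], [-2.5, -0.01, 0.83, -0.06], [-2.5, -0.16, 0.83, -0.06], [-0.0, -0.0, 2.67, -0.06], [-0.0, -0.0, 2.67, -0.06], [-0.0, -0.0, 2.67, -0.06], 11
```

Emit:
apply_moves(commands=[[[0,0.2,-2.2,0],[0,0.2,-2.2,0],[0.3,2.6,0,-0.06],[0.2,2.6,0,-0.06],[0,2.6,0,-0.08],[-2.5,0.1,0.8,-0.09],[-2.5,0,0.8,-0.09],[-2.5,-0.2,0.8,-0.09],[0,0,2.5,-0.09],[0,0,2.5,-0.09],[0,0,2.5,0],[0,0,0,0]]])

```text
t: 19.7
ee_pos: [429.6, -378.5, 123.6]
orientation: [-0.002, 0.991, 0.131, -0.001]
wrist_force: [0.5, 1.0, -0.8]
gripper_width: 0.355
grasp_force: 59.4
```

```bash
python3 - <<'E'
from h import *
import cv2
np.set_printoptions(precision=2,suppress=True)
s=bot.sense(); print(s["joint_torque"],s["ee_pos"],s["wrist_force"],yawy(),s["t"])
b=vision.capture("side"); cv2.imwrite("pics/s8.png",b[:,:,::-1])
E
```

```text
[ -0.08 -50.02 -21.69   0.02  -0.32  -0.02] [ 429.61 -378.48  123.59] [ 0.47  0.97 -0.85] -74.94954844296787 19.7
```

Emit:
apply_moves(commands=[[[0,1.1,2,0],[0,0,2,0],[0,0,1.5,0],[0,0,0.7,0],[0,0,0,0]]])

```text
t: 20.38
ee_pos: [433.6, -390.2, 63.8]
orientation: [-0.0, 0.991, 0.131, 0.0]
wrist_force: [0.2, 0.3, -1.2]
gripper_width: 0.358
grasp_force: 59.4
```

Emit:
apply_moves(commands=[[[0,0,0.3,0],[0,0,0.3,0],[0,0,0,0]]], force=25)

```text
t: 20.75
ee_pos: [433.6, -390.4, 57.8]
orientation: [0.0, 0.991, 0.131, 0.0]
wrist_force: [0.4, -0.1, -0.4]
gripper_width: 0.356
grasp_force: 59.6
```

Emit:
apply_moves(commands=[[[0,0,0.2,0],[-0.1,0,0.2,0],[-0.2,0,0.3,0],[0,0,0,0]]], grip=1, force=25)

```text
t: 21.25
ee_pos: [430.4, -392.6, 53.4]
orientation: [0.002, 0.991, 0.131, 0.0]
wrist_force: [-8.4, -0.4, 17.7]
gripper_width: 0.355
grasp_force: 60.7
```

Emit:
apply_moves(commands=[[[-0.3,0,0.3,0],[-0.3,0,0.3,0],[-0.3,0,0.3,0],[0,0,0,0]]])

```text
t: 21.75
ee_pos: [421.4, -394.9, 43.8]
orientation: [0.002, 0.991, 0.131, 0.0]
wrist_force: [-7.9, -1.4, 12.9]
gripper_width: 0.355
grasp_force: 59.1
```

Emit:
apply_moves(commands=[[[-0.3,0,0.4,0],[-0.3,0,0.4,0],[-0.3,0,0.5,0],[-0.2,0,0.5,0],[-0.2,0,0.5,0],[-0.2,0,0.4,0],[0,0,0,0]]])

```text
t: 22.62
ee_pos: [407.5, -398.5, 15.7]
orientation: [0.001, 0.991, 0.131, 0.0]
wrist_force: [-4.5, -2.1, 6.7]
gripper_width: 0.359
grasp_force: 57.3
```

Emit:
apply_moves(commands=[[[-0.1,0,0.3,0],[-0.1,0,0.3,0],[-0.1,0,0.3,0],[0,0,0,0]]])

```text
t: 23.12
ee_pos: [404.7, -399.3, 6.7]
orientation: [0.001, 0.991, 0.131, 0.001]
wrist_force: [-2.7, -1.0, 5.8]
gripper_width: 0.357
grasp_force: 57.3
```

Emit:
apply_moves(commands=[[[0,0,0.2,0],[0,0,0.1,0],[0,0,0,0]]])

```text
t: 23.5
ee_pos: [404.5, -399.3, 4.4]
orientation: [0.001, 0.991, 0.131, 0.0]
wrist_force: [-4.9, -0.6, 10.2]
gripper_width: 0.357
grasp_force: 57.9
```

Emit:
apply_moves(commands=[[[0,0,0,0],[0,0,0,0],[0,0,0,0]]], grip=0.15)

```text
t: 23.88
ee_pos: [404.5, -397.8, 2.4]
orientation: [-0.0, 0.991, 0.131, -0.0]
wrist_force: [0.2, 0.3, -0.0]
gripper_width: 0.425
grasp_force: 0.0
```

```bash
python3 - <<'E'
from h import *
np.set_printoptions(precision=2,suppress=True)
s=bot.sense(); print(s["ee_pos"],s["wrist_force"],yawy(),s["t"],s["gripper_width"])
E
```

```text
[ 404.51 -397.81    2.44] [ 0.16  0.33 -0.05] -74.93483919971457 23.875 0.42467370126030607
```

Emit:
apply_moves(commands=[[[0,0,-0.2,0],[0,0,0,0],[0,0,0,0],[0,0,0,0],[0,0,0,0]]], grip=1, force=60)

```text
t: 24.5
ee_pos: [404.5, -398.0, 4.6]
orientation: [-0.0, 0.991, 0.131, -0.0]
wrist_force: [0.1, -0.6, -2.0]
gripper_width: 0.359
grasp_force: 61.5
```

```bash
python3 - <<'E'
from h import *
import cv2
np.set_printoptions(precision=1,suppress=True)
s=bot.sense(); p=s["ee_pos"]; print(p,s["wrist_force"],yawy(),s["t"],s["gripper_width"])
b=vision.capture("side"); t=vision.capture("top"); cv2.imwrite("pics/s9.png",b[:,:,::-1]); cv2.imwrite("pics/t9.png",t[:,:,::-1])
d=np.array([np.cos(np.radians(195)),np.sin(np.radians(195)),0])
print("S lens/tail pred",S.proj([np.r_[p[:2],18]+d*k for k in(24.4,-87.6)]),"T",T.proj([np.r_[p[:2],18]+d*k for k in(24.4,-87.6)]))
E
```

```text
[ 404.5 -398.     4.6] [ 0.1 -0.6 -2. ] -74.94153580797756 24.5 0.3593421596646195
S lens/tail pred [[400.6 312.2]
 [380.4 271.1]] T [[373.  277.8]
 [361.  230.9]]
```

Emit:
apply_moves(commands=[[[0,0,-1,0],[0,0,-2.5,0],[0,0,-3,0],[0,0,-3,0],[0,0,-3,0],[0,0,0,0.13],[0,0,0,0.13],[0,0,0,0.13],[0,0,0,0.13],[0,0,0,0.13],[0,0,0,0.13],[0,0,0,0]]])

```text
t: 26.1
ee_pos: [404.5, -398.0, 130.3]
orientation: [0.0, 0.967, -0.255, 0.0]
wrist_force: [0.6, -0.2, -2.8]
gripper_width: 0.355
grasp_force: 61.5
```

Emit:
apply_moves(commands=[[[0,0,0,0.13],[0,0,0,0.13],[0,0,0,0.13],[0,0,0,0.13],[0,0,0,0.13],[0,0,0,0.13],[0,0,0,0]]])

```text
t: 26.98
ee_pos: [404.5, -398.0, 130.0]
orientation: [-0.0, 0.798, -0.603, 0.0]
wrist_force: [-0.2, -0.1, -2.0]
gripper_width: 0.353
grasp_force: 61.5
```

```bash
python3 - <<'E'
from h import *
import cv2
np.set_printoptions(precision=1,suppress=True)
s=bot.sense(); p=s["ee_pos"]; y=yawy(); print(p,s["wrist_force"],y,s["t"],s["joints"])
L=np.radians(y-90); d=np.array([np.cos(L),np.sin(L)])  # lens direction = -tool x
print(d); plan([np.r_[np.array([374.5,-265.5])-124.4*d,91.6]],15)
E
```

```text
[ 404.5 -398.   130. ] [-0.2 -0.1 -2. ] -164.1271903799066 26.975 [-0.9  0.5  1.5  0.   1.1  2. ]
[-0.3  1. ]
[-0.37, -0.25, 1.28, 0.0], [-0.37, -0.25, 1.28, 0.0], [-0.37, -0.25, 1.28, 0.0], 3
```

Emit:
apply_moves(commands=[[[-0.4,-0.3,1.3,0],[-0.4,-0.2,1.3,0],[-0.3,-0.2,1.2,0],[0,0,0,0],[0,0,0,0]]])

```text
t: 27.6
ee_pos: [408.4, -385.7, 91.7]
orientation: [0.0, 0.797, -0.604, 0.0]
wrist_force: [0.5, -0.4, -0.9]
gripper_width: 0.352
grasp_force: 61.4
```

```bash
python3 - <<'E'
from h import *
import cv2
np.set_printoptions(precision=1,suppress=True)
s=bot.sense(); p=np.array(s["ee_pos"]); y=yawy(); print(p,s["wrist_force"],y,s["t"],s["grasp_force"])
b=vision.capture("side"); cv2.imwrite("pics/s10.png",b[:,:,::-1])
L=np.radians(y-90); d=np.array([np.cos(L),np.sin(L),0]); ax=np.r_[p[:2],105.]
for k in(24.4,0,-44,-87.6): print(k,S.proj(ax+d*k)[0], S.proj(ax+d*k+[-9,0,14])[0],S.proj(ax+d*k+[-9,0,-14])[0])
print("cap",S.proj([374.5,-265.5,105])[0])
o=cv2.imread("pics/s5.png").astype(int); df=abs(b[:,:,::-1].astype(int)-o).max(2); g=b.astype(int).mean(2)
# pixels darker than 60 & changed since s5
m=(g<70)
for c in range(348,440,4):
    r=np.where(m[225:345,c])[0]+225
    print(c,"".join("#" if v else "." for v in m[240:340:2,c]))
E
```

```text
[ 408.4 -385.7   91.7] [ 0.5 -0.4 -0.9] -164.30324291300272 27.6 61.444780714809895
24.4 [383.8 272.2] [385.4 270.5] [383.3 281. ]
0 [396.2 270.3] [398.  268.5] [395.6 279. ]
-44 [418.  266.8] [420.3 265. ] [417.4 275.5]
-87.6 [439.2 263.5] [441.9 261.6] [438.5 272. ]
cap [331.6 280.4]
348 ............#...#..............................#..
352 ...............................................#..
356 ##..#..........................................#..
360 ##...#............................................
364 ###..#.......................................#...#
368 ............................................####..
372 ............................................##...#
376 ###.........................................######
380 ####.#.....................................#######
384 ####.........########......................###....
388 #######.....########......................#.......
392 ###################.......................#####.##
396 #################........................####.####
400 #######################..................#########
404 #########################...............#########.
408 ############################............#####....#
412 ################################.......##....#####
416 ###.......##########################...###########
420 ######.......####################....#############
424 #############################.....################
428 #######..################.....####################
432 #####################.....########################
436 ##################.....###########################
```

```bash
python3 - <<'E'
import cv2,numpy as np
g=cv2.imread("pics/s10.png").astype(int); o=cv2.imread("pics/s5.png").astype(int)
print("now",list(range(376,452,3)))
for r in range(250,300,2): print(r," ".join("%3d"%v for v in g[r,376:452:3].mean(1)),"|"," ".join("%3d"%v for v in abs(g-o)[r,376:452:3].max(1)))
E
```

```text
now [376, 379, 382, 385, 388, 391, 394, 397, 400, 403, 406, 409, 412, 415, 418, 421, 424, 427, 430, 433, 436, 439, 442, 445, 448, 451]
250 116  64  64  80  57  35  50  38  36  33  34  33  43 115 106  34  26  44  63  64  62  63  65  62  62  62 |  17  12  10  24  26   1  12  10   7   3   3   5  12  72  70   1   2   9  14  11  37  57  64  51  42  43
252 131  92  61  82  60  43  55  37  40  34  35  32  38 113 123  50  40  32  57  60  65  64  66  61  63  65 |  20  16  11  14  27   4  17   5  13   4   1  11  30  69  82  17   7   6  15  11  54  57  59  30  47  45
254 145 129  65  82  97  64  50  39  40  33  32  38  40  98 125  69  39  64  57  54  59  62  65  61  62  62 |  24  35  13   9  59  28  15  11   9   5   7  20  26  53  82  26   5  13   9   9  51  56  66  47  21  19
256 145 141  93  83  90 100  47  32  41  35  39  45  49  75 125  99  44  51  85  48  53  53  60  54  57  60 |  22  42  25  10  32  60  15   7   5   2   2  15  13  35  81  57   7   8  11   8  33  44  52  70  18  12
258 140 145 124  71  82  38  42  38  44  45  50  51  54  60 122 108  52  44  54  58  59  57  57  52  51  55 |
[... 3684 characters left out ...]
 5   8   6   9  10   5   9  14   9   9   8  10   4   7   8
294  95  94 135 144 141 141 141 140 147 139  87  41  51  43  46  45  50  77  88  39  43  45  37  41  36  39 |  29  34  14  24  23  24  21  24  24  23  17   6   9  10  11  13  12  11  13   7  10   9   3   9   7   7
296  99  93 112 134 141 142 139 133 142 140 109  64  46  42  45  40  66  79  69  40  41  41  39  33  40  38 |  35  33   9  22  24  25  22  20  23  22  17  10   8   8   6   5  12  11  13  10   7   8  12   5   7   5
298  95 103 143 138 141 145 147 147 142 146 136  69  37  43  50  44  73  85  46  39  43  41  39  38  40  39 |  32  23  22  22  22  23  27  24  22  25  21  13   3  10  10  11  11  12  13   6  11   8   7   7   6  14
```

```bash
python3 - <<'E'
from h import *
import cv2
np.set_printoptions(precision=1,suppress=True)
s=bot.sense(); p=np.array(s["ee_pos"]); y=yawy(); L=np.radians(y-90); print(p,S.proj(p))
def edge(tilt,zc=105,dy=0):
    u=np.array([np.cos(L)*np.cos(tilt),np.sin(L)*np.cos(tilt),np.sin(tilt)]); a=np.cross(u,[0,0,1]); a/=np.linalg.norm(a); n=np.cross(a,u)
    th=np.linspace(0,2*np.pi,180); c=np.r_[p[:2],zc]
    P=np.vstack([c+u*k+16*(np.outer(np.cos(th),a)+np.outer(np.sin(th),n)) for k in(24.4,-87.6)])
    h=cv2.convexHull((S.proj(P)*16).round().astype(np.int32)); k=np.zeros((420,560),np.uint8); cv2.fillPoly(k,[h],1,shift=4)
    cols=np.where(k.any(0))[0]; return cols.min(),cols.max(),[np.where(k[:,c])[0].max() if k[:,c].any() else 0 for c in(385,388,391,394,427,433,436,439)]
for t in(-6,-3,0,3,6): print(t,edge(np.radians(t)))
E
```

```text
[ 408.5 -385.9   92. ] [[395.2 275.1]]
-6 (np.int64(381), np.int64(444), [np.int64(281), np.int64(282), np.int64(281), np.int64(280), np.int64(272), np.int64(270), np.int64(270), np.int64(269)])
-3 (np.int64(381), np.int64(444), [np.int64(281), np.int64(281), np.int64(280), np.int64(279), np.int64(273), np.int64(272), np.int64(271), np.int64(271)])
0 (np.int64(381), np.int64(444), [np.int64(281), np.int64(281), np.int64(280), np.int64(280), np.int64(274), np.int64(273), np.int64(273), np.int64(272)])
3 (np.int64(381), np.int64(443), [np.int64(280), np.int64(280), np.int64(279), np.int64(279), np.int64(275), np.int64(275), np.int64(274), np.int64(274)])
6 (np.int64(381), np.int64(443), [np.int64(280), np.int64(280), np.int64(279), np.int64(279), np.int64(276), np.int64(276), np.int64(275), np.int64(275)])
```

```bash
python3 -c "
from bench import bot
print(bot.hand_in())"
```

```text
the job is handed in; nothing more can be done
None
```

I seated the cap in the pocket and released it before drawing out the torch. I handed in at about 28 s with the torch held lens-first about 10 cm from the dome, at dome height. It looked level to within about 3° in the side image, and I saw no sign of any other item being disturbed.

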